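# Shift the timber feed drive into third

### The arm

A 6-joint arm with a two-finger parallel gripper is mounted at the origin on the work surface. World frame = base frame: x ahead of the robot, y to its left, z up, the work surface at z = 0. Lengths are in m, angles in rad, forces in N, time in s.
With the tool pointing down it reaches from about 0.3 to 0.875 m from the base axis. Payload 6.4 kg.
Tool frame: the origin (TCP) lies at the centre of the arm's flange, where the gripper is bolted on; the fingertips stand 173 mm ahead of it and the grasp point (between the pads) lies 155 mm ahead of it; z points along the fingers, y is the line along which they close (so a half turn about z gives the same grasp; the last joint's range is limited). The gripper opens to 85 mm and grips with 20 to 120 N. Pads are 22 mm wide; open, the fingers measure 114 mm over their backs; the gripper's body (76 mm by 85 mm) begins 54 mm behind the grasp point. The pads swing forward as they close: fully open they stand 13 mm farther back than shut.
Start: joints at [1.089, 0.181, 1.607, -0, 1.354, -0.206], TCP at [0.157, 0.553, 0.405] pointing down, gripper open.
Joint ranges: [-2.99, 2.99], [-0.89, 2.07], [0.3, 2.58], [-1.14, 4.28], [0, 2.63], [-3.12, 3.12]. Speed limits (rad/s): [2.57, 2.57, 3.01, 3.14, 3.14, 3.14].

### API

Orientations are given as a unit quaternion [w, x, y, z].
In Python, from bench import get_obs, camera, get_calibration, hand_in gives the robot as it stands. The module is installed in compiled form; this text tells all that it offers.
- The arm moves only by the tool drive_tool, never from a script. Its argument "increments" is a list of rows, each a list of 2 entries, a list of its own where there are three numbers: the shift along the tool's x, y, z normalised to -1 to 1, where 1 is 250 mm, then the turn about the tool's z normalised to -1 to 1, where 1 is 90 degrees. A call has exactly 8 rows; each row is the pose to reach, as a shift and turn from the pose commanded when the call began, along the tool's axes at that moment; what a row does not reach only later rows make up. A row lasts 1/8 s, in which the tool goes at most 62.5 mm and 10.7 degrees, less where a joint would pass 70% of its speed; a pose out of reach is approached as far as the arm can. A call with a number of a shift or a turn outside -1 to 1 is refused whole. A call with a gripper value outside its range is refused whole. "claw" is the closure, from 0 (fully open) to 1 (shut), set as the call begins (left out, the last holds). The fingers move at their own pace and stop on an object; the grip force is fixed at half the most. Time passes only in rows, so rows that repeat a pose let the fingers close, or fill a call up. It gives the time, the measured TCP pose, the force and the opening at its end, in the units of the state.
- get_obs(): the state, without advancing time (a new reading comes with each control period).
- camera(name): name is "scene" or "top"; returns the picture (384x512x3 uint8, blue, green, red); there is no depth.
- get_calibration(name): a dict with "K" (3x3 intrinsics, pixels), "k1" (the pictures are not rectified: a ray, as slopes to the right and down, at radius r is drawn at 1 + k1 r^2 times it, then the intrinsics apply), "origin" and "orientation" of the camera in the world. Camera axes: x right, y down, z forward; pixel columns grow to the right and rows downward; lengths in m; the calibration is good to about 2 mm. A picture is of the moment at which its call begins. get_calibration takes no time and is no camera call.
- hand_in(): hands the job in, once; it reports no verdict.
The state is a dict: "time_s": time; "q": joint angles; "dq": joint speeds; "joint_efforts": joint torques, N m; "eef_pos": TCP position; "eef_rot": TCP orientation; "wrist_force": force on the tool from outside, world axes, zero at the start; "torque": the same for the moment, N m; "opening": opening from 0.0 (shut) to 1.0 (fully open).
Only numpy, scipy, OpenCV 4.12 (cv2) and the standard library are available. Lean on these libraries where they do the work, as an engineer would, in place of code of your own. Each camera call takes 0.05 s, during which the arm holds its last target. There are 200 camera calls.

### The job

The gear lever of the timber feed drive stands somewhere in the left-hand column (seen from the robot) of its H-shaped gate. Push it with the fingertips, without ever gripping it, through the gate into third, the far right-hand slot with the green mark and three dots: to the middle, across to the right, then forward (away from the robot) until it is fully home, and then let go and move clear. Leave the wax tin, the glue bottle, the wood offcut and the screwdriver as they stand.

Things in the scene. Friction and masses are not known exactly. Their poses are not given: they have to be found in the camera images.
- feeder: Fixed timber feed drive: teal housing 200 (x) x 300 (y) x 100 mm high. Origin: centre of its underside, on the bench; x points forward through the gate (roughly away from the robot), y left, z up. A motor 100 mm thick sticks out 130 mm from its left end; on its far side two rubber rollers, tops at height 100, lie over a pine board 700 mm long, 30 mm thick.
- gate_center (a point): Centre of the gate plate's top, 112 mm above the bench, at x 0, y -30 mm in the feeder's frame. Steel plate 112 (x) x 130 (y) mm with a black H slot: two columns along the feeder's x, joined half-way by a cross slot along y. Slots by dots: 1 far left, 2 near left, 3 far right (green mark, white dots), 4 near right. The tongues between the columns have rounded corners.
- knob_center (a point): Centre of the red square-sided lever knob, 36 x 36 mm, 46 mm tall, its sides facing along the feeder's x and y; it tilts with the lever. It is 145 mm up a 12 mm steel stick whose pivot is 20 mm above the bench under the gate's centre, so it is about 165 mm above the bench, its underside 30 mm above the gate plate.
- gate_cross (a joint): Lever angle across the gate, rad: -0.27 fully left, 0 middle, +0.27 fully right (feeder -y). Left column: -0.27 to -0.21; right column: 0.21 to 0.27. 39 mm of knob travel each way. The tongues let it change column only while gate_fore is within about 0.05 of 0. Friction of about 2.5 N at the knob, no spring: it stays where it is left.
- gate_fore (a joint): Lever angle along the columns, rad: +0.30 fully forward (feeder +x, slots 1 and 3), 0 at the cross slot, -0.30 fully back (slots 2 and 4). About 43 mm of knob travel each way. Same friction; stays where it is left.
- wax_tin: Loose round brass-coloured tin, 62 mm across and 26 mm high, standing on the housing's top left of the gate; origin at the centre of its underside. Leave it alone.
- glue_bottle: Loose white glue bottle with orange cap, 60 mm across, 160 mm high, standing on the bench right of the housing; origin at the centre of its underside. Leave it alone.
- offcut: Loose brown wood offcut, 100 x 50 x 40 mm high, on the bench at the near right; origin at the centre of its underside. Leave it alone.
- screwdriver: Loose screwdriver lying on the bench in front of the housing, long axis along its x; origin on its underside. Leave it alone.

How it is judged:
On the way, in this order (a step that is already met when the one before it is completed fails the run):
1. the lever is pushed across to the right along the cross slot (value of joint gate_cross above 0.1 rad and value of joint gate_fore below 0.15 rad), for 0.1 s.
2. the lever is fully forward in the third slot (value of joint gate_cross above 0.19 rad and value of joint gate_fore above 0.26 rad), for 0.2 s.
At the end, for the whole second after the job is handed in: The lever rests fully forward in the far right-hand slot: gate_cross above 0.19 and gate_fore above 0.26 rad (the stop is at 0.30, so within about 6 mm at the knob), and still. The tin, bottle and offcut are within 20 mm and the screwdriver within 30 mm of where they stood (all of step 2 and velocity of joint gate_fore between -0.05 and 0.05 rad/s and distance of each of wax_tin, glue_bottle, offcut from where it was at the start of the episode below 0.02 m and distance of screwdriver from where it was at the start of the episode below 0.03 m); the robot touches nothing.
It fails at once if the wax tin is knocked, pushed or picked up (distance of wax_tin from where it was at the start of the episode above 0.02 m or angle between wax_tin's own z axis and vertical above 0.3 rad).
It fails at once if the glue bottle is knocked, pushed or picked up (distance of glue_bottle from where it was at the start of the episode above 0.02 m or angle between glue_bottle's own z axis and vertical above 0.3 rad).
It fails at once if the offcut is knocked, pushed or picked up (distance of offcut from where it was at the start of the episode above 0.02 m or angle between offcut's own z axis and vertical above 0.3 rad).
It fails at once if the screwdriver is knocked, pushed or picked up (distance of screwdriver from where it was at the start of the episode above 0.03 m).
It fails at once if the lever's knob is gripped: fingers press on opposite sides of it at once (contact force between each of gate_fore_c1, gate_fore_c4 and the fingers above 1 N or contact force between each of gate_fore_c2, gate_fore_c3 and the fingers above 1 N).
It also fails if it takes over 59 s, if anything falls off the work surface, if the arm or the gripper's body presses on something with over 40 N, if the wrist force passes 120 N, or if a joint passes its speed limit or range.

## Working session

There is one attempt and no reset: what is moved stays moved. The work goes in short steps, Python scripts to look and compute and a tool call to move; the robot and the scene stay as the last step left them, time stands still between calls to the robot, and variables do not carry over. Pictures are saved under pics/ and viewed, on a budget of 10 in all, crops included, one or two more only if the job needs it, and the job is handed in when it is done.

Besides the shell and the picture viewer there is one more tool, called as a command line: name --argument value ..., lists and objects as JSON in quotes. drive_tool: Moves the arm, as the interface text tells. Its arguments: {"type":"object","properties":{"increments":{"type":"array","items":{"type":"array"}},"claw":{"type":"number"}},"required":["increments"]}

```bash
mkdir -p pics
cat > h.py <<'E'
import numpy as np, cv2
from scipy.spatial.transform import Rotation as R
from bench import get_obs, camera, get_calibration
def q2m(q): return R.from_quat([q[1],q[2],q[3],q[0]]).as_matrix()
def ray(c,u,v):
    K=np.array(c["K"]); k1=c["k1"]
    p=cv2.undistortPoints(np.array([[[u,v]]],float),K,np.array([k1,0,0,0,0.]))[0,0]
    return np.array(c["origin"]), q2m(c["orientation"])@np.array([p[0],p[1],1])
def at_z(c,u,v,z):
    o,d=ray(c,u,v); return o+d*(z-o[2])/d[2]
def proj(c,P):
    M=q2m(c["orientation"]); r=R.from_matrix(M.T)
    return cv2.projectPoints(np.atleast_2d(P).astype(float),r.as_rotvec(),-M.T@np.array(c["origin"]),np.array(c["K"]),np.array([c["k1"],0,0,0,0.]))[0][:,0]
E
python3 - <<'E'
from h import *
for n in("scene","top"):
    im=camera(n); cv2.imwrite(f"pics/{n}0.png",cv2.resize(im,(768,576),interpolation=cv2.INTER_CUBIC)); cv2.imwrite(f"{n}_raw.png",im)
    print(n,get_calibration(n))
o=get_obs(); print(o["eef_pos"],o["eef_rot"],o["time_s"],o["wrist_force"])
E
```

```text
scene {'K': array([[452.23088818,   0.        , 263.69231335],
       [  0.        , 452.23088818, 186.48634275],
       [  0.        ,   0.        ,   1.        ]]), 'k1': -0.09125646765183999, 'origin': array([1.24733228, 0.36406378, 0.85804797]), 'orientation': array([-0.20913089,  0.47266563,  0.78350717, -0.34491736])}
top {'K': array([[445.29304271,   0.        , 255.21009959],
       [  0.        , 445.29304271, 194.50481111],
       [  0.        ,   0.        ,   1.        ]]), 'k1': -0.09758326581033351, 'origin': array([ 0.35019661, -0.00976131,  1.19161756]), 'orientation': array([ 0.04927511, -0.70195054,  0.70929339, -0.0417167 ])}
[0.1564628  0.55307769 0.40388072] [-2.44878416e-04  1.37455726e-01  9.90507623e-01 -7.15727696e-04] 0.1 [ 0.17752288 -0.52912228  0.16816734]
```

View pics/scene0.png

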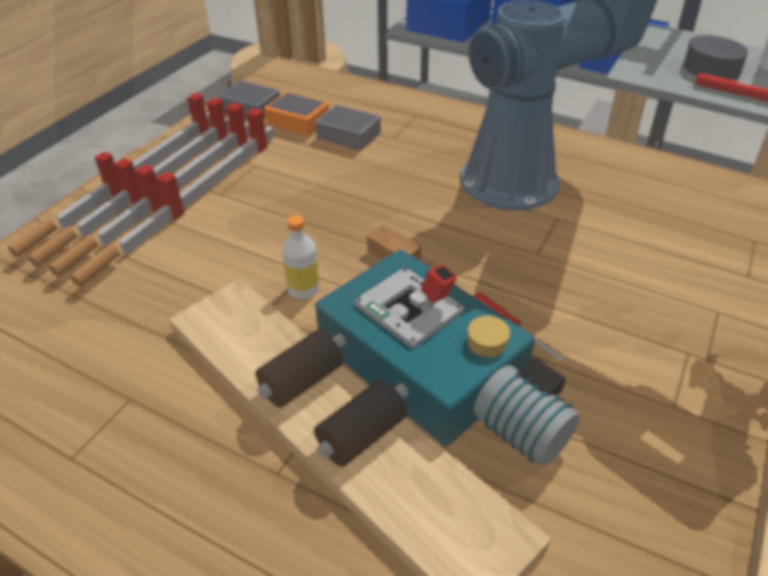

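View pics/top0.png

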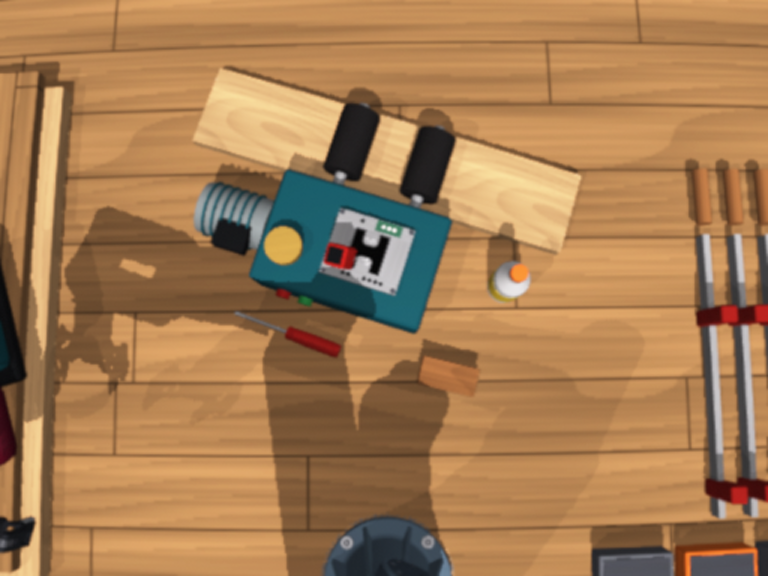

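The scene view shows the knob at about (438,283) in the left column. In the top view the housing corners are at about (288,170), (450,215), (417,332) and (252,277). The knob is near (341,255) and the tin at (283,245). I'll zoom in next.

Run:
```python
from h import *
a=cv2.imread("top_raw.png")[105:230,160:310]; b=cv2.imread("scene_raw.png")[160:285,205:355]
cv2.imwrite("pics/zoom.png",np.hstack([cv2.resize(x,None,fx=2.66,fy=4,interpolation=cv2.INTER_CUBIC) if 0 else cv2.resize(x,(400,333),interpolation=cv2.INTER_CUBIC) for x in(a,b)]))
c=get_calibration("top")
P=np.array([at_z(c,u/1.5,v/1.5,.1)[:2] for u,v in[(288,170),(450,215),(417,332),(252,277)]]);print(P, P.mean(0))
Q=np.array([at_z(c,u/1.5,v/1.5,.112)[:2] for u,v in[(338,207),(415,228),(396,294),(320,271)]]);print(Q,Q.mean(0))
d=lambda v:np.degrees(np.arctan2(v[1],v[0]))
for p in(P,Q): print([np.linalg.norm(p[i]-p[i-1]) for i in range(4)], d(p[0]-p[3]),d(p[1]-p[2]),d(p[0]-p[1])-90,d(p[3]-p[2])-90)
print(at_z(c,341/1.5,255/1.5,.185))
```

```text
[[ 0.70209533  0.16039878]
 [ 0.61998266 -0.11253475]
 [ 0.42463331 -0.05401664]
 [ 0.51877945  0.21853561]] [0.56637269 0.05309575]
[[ 0.63291022  0.07422636]
 [ 0.59561919 -0.05304894]
 [ 0.48613503 -0.02031731]
 [ 0.52552707  0.10380043]] [0.56004788 0.02616514]
[np.float64(0.192313819790723), np.float64(0.2850179054585689), np.float64(0.20392581658182682), np.float64(0.2883543431211559)] -17.595911953917454 -16.67591331758798 -16.74403291409017 -19.05614988067137
[np.float64(0.11138117211014001), np.float64(0.13262587585554453), np.float64(0.1142722243986336), np.float64(0.1302188482976669)] -15.397929560507276 -16.64467611672375 -16.330321632689532 -17.608211353673312
[0.53812304 0.06393179 0.185     ]
```

View pics/zoom.png

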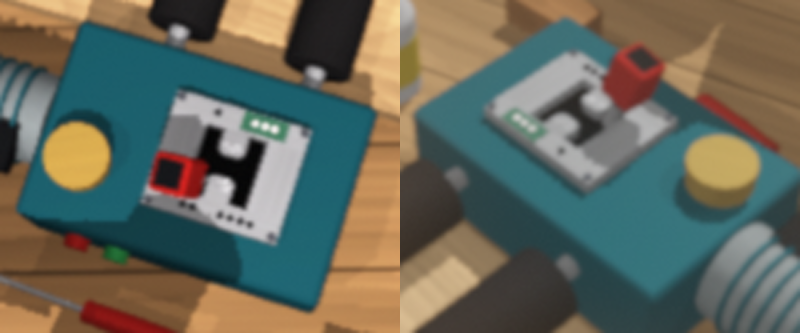

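```bash
cat > fit.py <<'E'
from h import *
from scipy.optimize import least_squares
ct,cs=get_calibration("top"),get_calibration("scene")
def F(p,L):  # feeder frame local -> world
    c,s=np.cos(p[2]),np.sin(p[2]); L=np.atleast_2d(L)
    return np.c_[p[0]+c*L[:,0]-s*L[:,1], p[1]+s*L[:,0]+c*L[:,1], L[:,2]]
def knob(cr,fo,h=.145):
    d=R.from_euler('xy',[cr,fo]).apply([0,0,1]); return np.array([0,-.03,.02])+h*d
E
python3 - <<'E'
from fit import *
T=lambda l:np.array(l)*.375+[160,105]; S=lambda l:np.array(l)*.375+[205,160]
pl=[[.056,.035,.112],[.056,-.095,.112],[-.056,-.095,.112]]
ho=[[.1,.15,.1],[.1,-.15,.1],[-.1,-.15,.1],[-.1,.15,.1]]
tp=np.r_[T([(180,88),(312,128),(275,244)]),T([(84,22),(377,113),(315,310),(18,212)])]
sl=[[.056,-.095,.112],[-.056,-.095,.112],[.056,.035,.112],[.1,-.15,.1],[.1,.15,.1]]
sp=S([(83,110),(170,50),(187,190),(15,112),(255,297)])
def res(p): return np.r_[(proj(ct,F(p,pl+ho))-tp).ravel(),(proj(cs,F(p,sl))-sp).ravel()]
r=least_squares(res,[.566,.053,-.29],loss='soft_l1'); p=r.x; print(p,np.degrees(p[2])); print(res(p).reshape(-1,2).round(1).tolist())
np.save("p.npy",p)
f=lambda a:np.r_[proj(ct,F(p,knob(*a,.168)))[0]-T([(178,175)])[0],proj(cs,F(p,knob(*a,.168)))[0]-S([(241,65)])[0]]
k=least_squares(f,[-.24,0]);print(k.x,f(k.x)); print(F(p,knob(*k.x)))
for a in[(-.24,0),(0,0),(.24,0),(.24,.3)]: print(a,F(p,knob(*a)))
print("gate",F(p,[0,-.03,.112]))
for cam,uv,z in((ct,(509,280),.1),(ct,(283,245),.126)): print(at_z(cam,uv[0]/1.5,uv[1]/1.5,z))
E
```

```text
[ 0.56799175  0.054943   -0.31177444] -17.863359595977755
[[-0.9, 0.3], [-0.5, 0.4], [0.1, -0.3], [-2.0, -2.5], [1.0, -3.0], [1.1, -0.8], [-2.7, 0.2], [0.3, -2.7], [1.0, -1.9], [0.3, -3.7], [-2.8, -2.4], [-0.6, 0.5]]
[-0.23005356 -0.18974591] [-2.90272985 -1.53565042 -0.81448538 -3.68917796]
[[0.54358758 0.06602761 0.15864599]]
(-0.24, 0) [[0.56936195 0.05919454 0.16084401]]
(0, 0) [[0.55878931 0.02638928 0.165     ]]
(0.24, 0) [[ 0.54821666 -0.00641598  0.16084401]]
(0.24, 0.3) [[ 0.58783233 -0.01918352  0.15455342]]
gate [[0.55878931 0.02638928 0.112     ]]
[ 0.50889555 -0.20766687  0.1       ]
[0.56693797 0.16300915 0.126     ]
```

```bash
cat >> fit.py <<'E'
def knobbox(a):
    Rm=R.from_euler('xy',a); P=np.array([[x,y,z] for z in(.122,.168) for x,y in((.018,.018),(.018,-.018),(-.018,-.018),(-.018,.018))])
    return np.array([0,-.03,.02])+Rm.apply(P)
def overlay(im,c,p,a,x0,y0,name,s=4,w=150,h=125):
    I=cv2.resize(im[y0:y0+h,x0:x0+w],None,fx=s,fy=s,interpolation=cv2.INTER_CUBIC)
    def poly(L,col,p=p): cv2.polylines(I,[np.int32(((proj(c,F(p,L))-[x0,y0]+.5)*s))],True,col,1)
    poly([[.056,.035,.112],[.056,-.095,.112],[-.056,-.095,.112],[-.056,.035,.112]],(255,0,255))
    poly([[.1,.15,.1],[.1,-.15,.1],[-.1,-.15,.1],[-.1,.15,.1]],(0,255,255))
    k=knobbox(a); poly(k[:4],(255,255,0)); poly(k[4:],(0,255,0))
    cv2.imwrite(name,I)
    return I
E
python3 - <<'E'
from fit import *
T=lambda l:np.array(l)*.375+[159.8,104.8]
pl=[[.056,.035,.112],[.056,-.095,.112],[-.056,-.095,.112]]
tp=T([(180,88),(312,128),(275,244)])
p=least_squares(lambda p:(proj(ct,F(p,pl))-tp).ravel(),[.566,.053,-.29]).x; print(p)
np.save("p.npy",p)
A=overlay(cv2.imread("top_raw.png"),ct,p,(-.24,-.19),160,105,"a.png",3)
B=overlay(cv2.imread("scene_raw.png"),cs,p,(-.24,-.19),205,160,"b.png",3)
cv2.imwrite("pics/ov.png",cv2.resize(np.hstack([A,B]),(800,333)) if 0 else np.hstack([A[:,:400],B[:,:400]]))
E
```

```text
[ 0.56942441  0.05435738 -0.32203335]
```

View pics/ov.png

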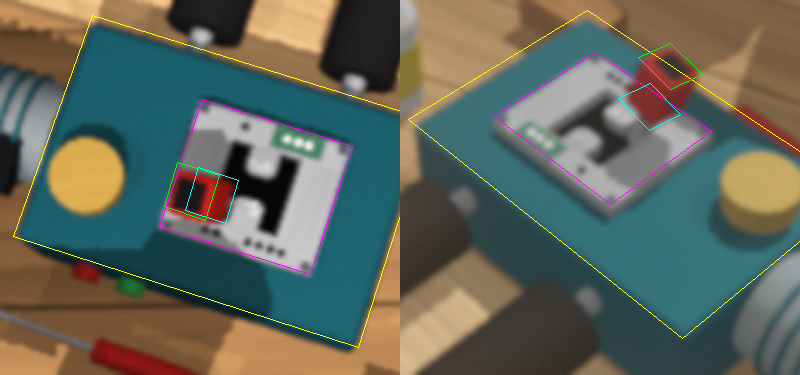

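The overlay fits to about 1-2 px: gate centre (0.560, 0.026), yaw about -17.5°. The lever is at cross about -0.23, fore about -0.18, near the back of the left column. Now I'll move towards a point behind the knob with the fingers shut.

drive_tool --increments '[[[-0.2,-0.15,0],0.019],[[-0.4,-0.3,0],0.019],[[-0.6,-0.45,0],0.019],[[-0.8,-0.6,0],0.019],[[-1,-0.75,0],0.019],[[-1,-0.75,0],0.019],[[-1,-0.75,0],0.019],[[-1,-0.75,0],0.019]]' --claw 1

```text
time_s: 1.1
eef_pos: [0.3452, 0.3058, 0.4045]
eef_rot: [-0.0, 0.151, 0.989, -0.0]
wrist_force: [-0.2, 0.2, 0.1]
opening: 0.002
```

```bash
cat > st.py <<'E'
from fit import *
G=np.array([.560,.026]); Y=-.305
o=get_obs(); d=o["eef_pos"][:2]-G
print("t",o["time_s"],"feeder rel",(d@[np.cos(Y),np.sin(Y)]).round(4),(d@[-np.sin(Y),np.cos(Y)]).round(4),"tip z",round(o["eef_pos"][2]-.173,4),"open",o["opening"],"F",np.round(o["wrist_force"],1))
m=q2m(o["eef_rot"]); print("tool x yaw err deg",np.degrees(np.arctan2(-m[1,0],-m[0,0])-Y))
E
python3 st.py
```

```text
t 1.1 feeder rel -0.289 0.2024 tip z 0.2315 open 0.0015084175548303528 F [-0.2  0.2  0.1]
tool x yaw err deg 0.08766937539021542
```

drive_tool --increments '[[[-0.2,-0.17,0],0],[[-0.4,-0.34,0],0],[[-0.6,-0.5,0],0],[[-0.816,-0.676,0],0],[[-0.816,-0.676,0.12],0],[[-0.816,-0.676,0.24],0],[[-0.816,-0.676,0.338],0],[[-0.816,-0.676,0.338],0]]'

```text
time_s: 2.1
eef_pos: [0.4887, 0.0838, 0.3182]
eef_rot: [-0.002, 0.151, 0.989, -0.0]
wrist_force: [-1.1, 0.4, 0.3]
opening: 0.0
```

```bash
python3 st.py
python3 - <<'E'
from h import *
a=camera("top")[105:230,160:310]; b=camera("scene")[160:285,205:355]
cv2.imwrite("pics/z2.png",np.hstack([cv2.resize(x,(400,333),interpolation=cv2.INTER_CUBIC) for x in(a,b)]))
E
```

```text
t 2.1 feeder rel -0.0854 0.0337 tip z 0.1452 open 8.801143628004368e-05 F [-1.1  0.4  0.3]
tool x yaw err deg 0.10883777364990477
```

View pics/z2.png

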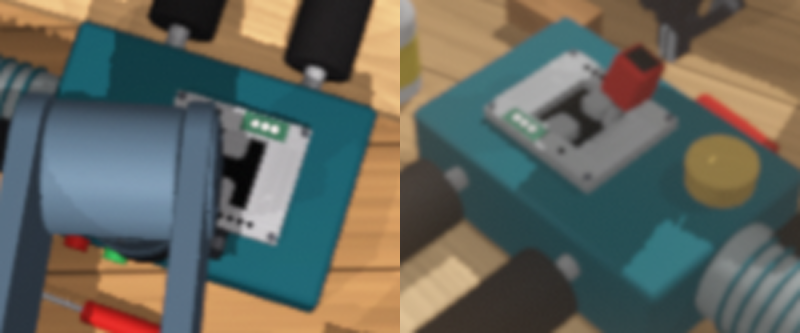

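The tip (670,45) is just behind the knob (635,75). Pushing forward to the middle.

drive_tool --increments '[[[-0.04,0,0],0],[[-0.08,0,0],0],[[-0.11,0,0],0],[[-0.14,0,0],0],[[-0.17,0,0],0],[[-0.2,0,0],0],[[-0.22,0,0],0],[[-0.22,0,0],0]]'

```text
time_s: 3.2
eef_pos: [0.5429, 0.0654, 0.3204]
eef_rot: [0.001, 0.152, 0.988, -0.0]
wrist_force: [-1.5, -0.6, 1.4]
opening: -0.002
```

```bash
python3 st.py
cat > look.py <<'E'
import sys
from fit import *
p=np.load("p.npy"); p[2]=-.305; g=np.array([.560,.026]); p[:2]=g-np.array([.03*np.sin(p[2]),-.03*np.cos(p[2])])
b=camera("scene"); I=overlay(b,cs,p,(float(sys.argv[2]),float(sys.argv[3])),205,150,"x.png",4,100,100)
J=cv2.resize(b[150:250,205:305],None,fx=4,fy=4,interpolation=cv2.INTER_CUBIC)
cv2.imwrite(f"pics/{sys.argv[1]}.png",np.hstack([J,I]))
E
python3 look.py l1 -.24 0
```

```text
t 3.2 feeder rel -0.0282 0.0324 tip z 0.1474 open -0.0019257888129140346 F [-1.5 -0.6  1.4]
tool x yaw err deg -0.05201556089390013
```

View pics/l1.png

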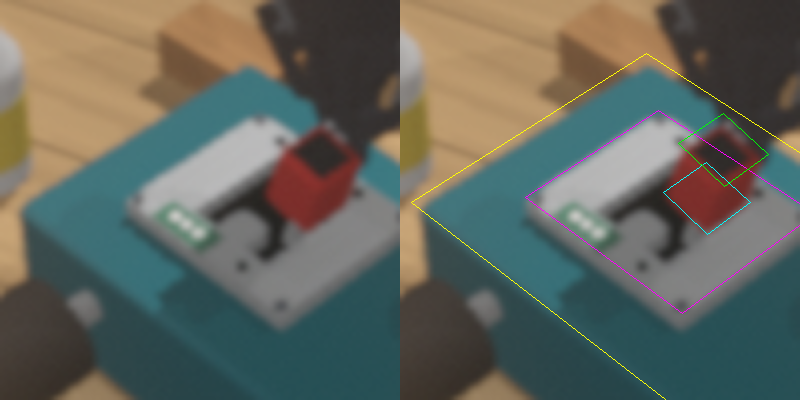

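Allowing for the plate's slight offset, the knob lies on the modelled box for fore ≈ 0. I'll back off and go round to its left side.

drive_tool --increments '[[[0.1,0,-0.015],0],[[0.18,0,-0.015],0],[[0.18,0.12,-0.015],0],[[0.18,0.24,-0.015],0],[[0.1,0.25,-0.015],0],[[0,0.25,-0.015],0],[[-0.113,0.25,-0.015],0],[[-0.113,0.25,-0.015],0]]'

```text
time_s: 4.25
eef_pos: [0.5893, 0.1159, 0.3236]
eef_rot: [0.001, 0.153, 0.988, -0.0]
wrist_force: [0.1, 0.4, 1.3]
opening: -0.0
```

```bash
python3 st.py
```

```text
t 4.25 feeder rel 0.0009 0.0946 tip z 0.1506 open -0.000420475707062056 F [0.1 0.4 1.3]
tool x yaw err deg -0.1046511688074438
```

drive_tool --increments '[[[0,-0.03,0],0],[[0,-0.06,0],0],[[0,-0.09,0],0],[[0,-0.12,0],0],[[0,-0.15,0],0],[[0,-0.18,0],0],[[0,-0.21,0],0],[[0,-0.24,0],0]]'

```text
time_s: 5.25
eef_pos: [0.5697, 0.059, 0.3238]
eef_rot: [-0.0, 0.152, 0.988, -0.0]
wrist_force: [0.1, 1.6, 1.7]
opening: -0.003
```

```bash
python3 st.py; python3 look.py l2 0 0
```

```text
t 5.25 feeder rel -0.0006 0.0344 tip z 0.1508 open -0.0027682161497866375 F [0.1 1.6 1.7]
tool x yaw err deg -0.040296266830062565
```

View pics/l2.png

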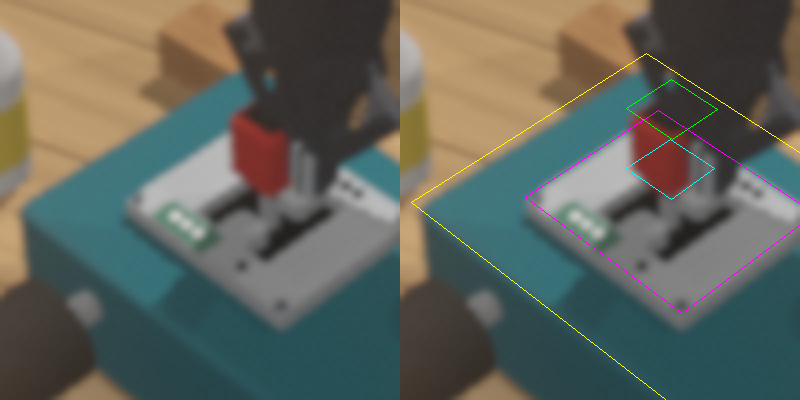

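The knob (260,150) is in the cross slot near the middle and moving freely, with low force. I'll keep pushing right.

drive_tool --increments '[[[0,-0.03,0],0],[[0,-0.05,0],0],[[0,-0.07,0],0],[[0,-0.09,0],0],[[0,-0.11,0],0],[[0,-0.13,0],0],[[0,-0.14,0],0],[[0,-0.14,0],0]]'

```text
time_s: 6.3
eef_pos: [0.5592, 0.0258, 0.3237]
eef_rot: [-0.0, 0.152, 0.988, -0.0]
wrist_force: [0.0, 0.3, -0.9]
opening: -0.005
```

```bash
python3 st.py; python3 look.py l3 .25 0
```

```text
t 6.3 feeder rel -0.0007 -0.0004 tip z 0.1507 open -0.005446639915463526 F [ 0.   0.3 -0.9]
tool x yaw err deg -0.051870009974161496
```

View pics/l3.png

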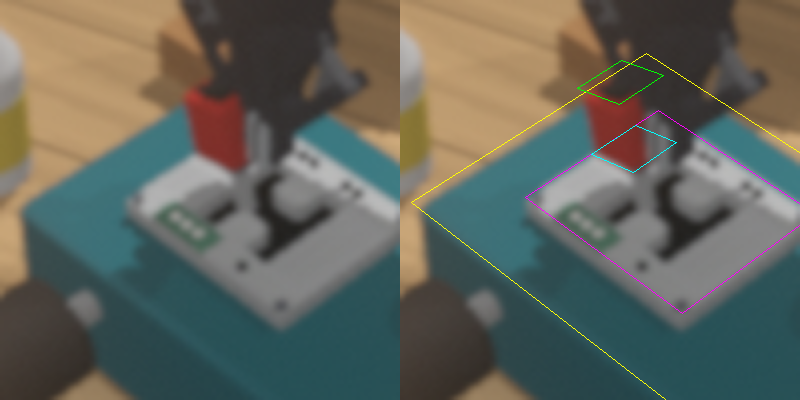

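Knob (215,128) is in the right column, consistent with cross about 0.24. I'll give it a 1.5 mm nudge, then go round behind it.

drive_tool --increments '[[[0,-0.006,0],0],[[0,-0.006,0],0],[[0,0.06,0],0],[[0,0.13,0],0],[[0.1,0.13,0],0],[[0.2,0.13,0],0],[[0.3,0.13,0],0],[[0.3,0.13,0],0]]'

```text
time_s: 7.35
eef_pos: [0.4967, 0.0813, 0.3239]
eef_rot: [-0.0, 0.151, 0.988, 0.0]
wrist_force: [0.4, 0.8, 0.4]
opening: 0.001
```

drive_tool --increments '[[[0,-0.13,0.01],0],[[0,-0.26,0.01],0],[[0,-0.268,0.01],0],[[0,-0.268,0.01],0],[[-0.04,-0.268,0.01],0],[[-0.08,-0.268,0.01],0],[[-0.12,-0.268,0.01],0],[[-0.15,-0.268,0.01],0]]'

```text
time_s: 8.35
eef_pos: [0.5141, 0.0045, 0.3214]
eef_rot: [0.0, 0.152, 0.988, 0.0]
wrist_force: [-0.2, -0.0, 0.2]
opening: 0.003
```

```bash
python3 st.py; python3 look.py l4 .25 0
```

```text
t 8.35 feeder rel -0.0373 -0.0343 tip z 0.1484 open 0.0028165232243418875 F [-0.2 -0.   0.2]
tool x yaw err deg -0.02848869706313304
```

View pics/l4.png

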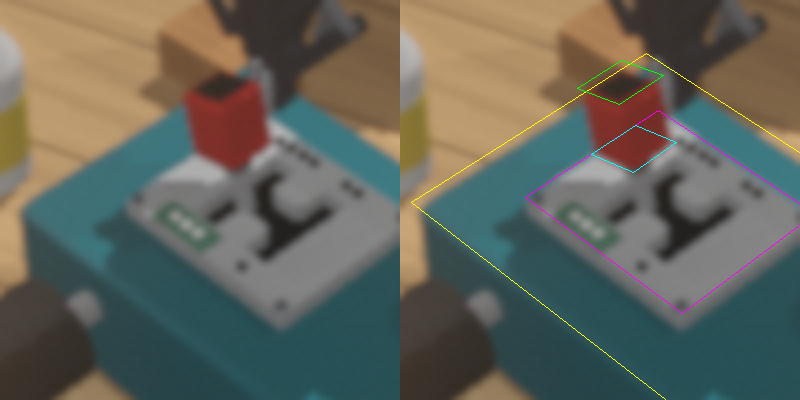

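The knob stands free at cross about 0.25, fore about 0, with the tip behind it. Pushing forward.

drive_tool --increments '[[[-0.03,0,0],0],[[-0.06,0,0],0],[[-0.085,0,0],0],[[-0.11,0,0],0],[[-0.135,0,0],0],[[-0.16,0,0],0],[[-0.18,0,0],0],[[-0.18,0,0],0]]'

```text
time_s: 9.4
eef_pos: [0.5565, -0.009, 0.3212]
eef_rot: [0.0, 0.152, 0.988, 0.0]
wrist_force: [-1.7, 0.4, -0.4]
opening: 0.001
```

```bash
python3 st.py
```

```text
t 9.4 feeder rel 0.0072 -0.0345 tip z 0.1482 open 0.0011941304578346505 F [-1.7  0.4 -0.4]
tool x yaw err deg -0.0420618742447757
```

drive_tool --increments '[[[-0.004,0,0],0],[[-0.008,0,0],0],[[-0.012,0,0],0],[[-0.016,0,0],0],[[-0.016,0,0],0],[[-0.016,0,0],0],[[-0.016,0,0],0],[[-0.016,0,0],0]]'

```text
time_s: 10.4
eef_pos: [0.56, -0.0102, 0.3215]
eef_rot: [0.0, 0.152, 0.988, -0.0]
wrist_force: [-1.2, 0.4, -0.6]
opening: -0.007
```

```bash
python3 st.py
```

```text
t 10.4 feeder rel 0.0108 -0.0345 tip z 0.1485 open -0.007008945546481602 F [-1.2  0.4 -0.6]
tool x yaw err deg -0.03643506053890133
```

drive_tool --increments '[[[-0.003,0,0],0],[[-0.006,0,0],0],[[-0.009,0,0],0],[[-0.012,0,0],0],[[-0.012,0,0],0],[[-0.012,0,0],0],[[-0.012,0,0],0],[[-0.012,0,0],0]]'

```text
time_s: 11.4
eef_pos: [0.5625, -0.0109, 0.3211]
eef_rot: [-0.001, 0.152, 0.988, 0.0]
wrist_force: [-5.3, 1.1, 0.6]
opening: -0.002
```

```bash
python3 st.py; python3 look.py l5 .24 .3
```

```text
t 11.4 feeder rel 0.0135 -0.0344 tip z 0.1481 open -0.0018480351757967533 F [-5.3  1.1  0.6]
tool x yaw err deg -0.03088070011016386
```

View pics/l5.png

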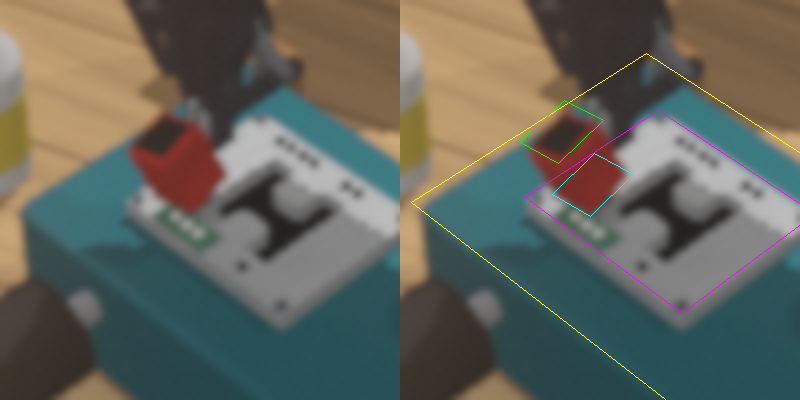

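The knob (180,160) is on the model box for fore 0.30, and the force is rising to 5 N. One more small push will confirm the stop.

drive_tool --increments '[[[-0.004,0,0],0],[[-0.008,0,0],0],[[-0.01,0,0],0],[[-0.01,0,0],0],[[-0.01,0,0],0],[[-0.01,0,0],0],[[-0.01,0,0],0],[[-0.01,0,0],0]]'

```text
time_s: 12.45
eef_pos: [0.5643, -0.0114, 0.3208]
eef_rot: [-0.002, 0.152, 0.988, 0.0]
wrist_force: [-7.7, 2.8, 1.0]
opening: 0.002
```

```bash
python3 st.py
```

```text
t 12.45 feeder rel 0.0153 -0.0344 tip z 0.1478 open 0.001948179968015022 F [-7.7  2.8  1. ]
tool x yaw err deg -0.018167390042672944
```

8 N is well above the friction of about 2.8 N, so the lever is on its stop. Retreating back and up.

drive_tool --increments '[[[0.08,0,0],0],[[0.2,0,0],0],[[0.35,0,0],0],[[0.4,0,-0.15],0],[[0.4,0,-0.35],0],[[0.4,0,-0.4],0],[[0.4,0,-0.4],0],[[0.4,0,-0.4],0]]'

```text
time_s: 13.45
eef_pos: [0.4696, 0.0182, 0.4199]
eef_rot: [-0.001, 0.152, 0.988, 0.0]
wrist_force: [-0.2, 0.2, -0.3]
opening: -0.0
```

```bash
python3 st.py; python3 look.py l6 .24 .3
python3 - <<'E'
from h import *
a=cv2.resize(camera("top"),(600,450)); b=cv2.imread("pics/l6.png"); b=cv2.resize(b,(300,150)); I=np.zeros((600,600,3),np.uint8); I[:450]=a; I[450:,:300]=b; cv2.imwrite("pics/fin.png",cv2.copyMakeBorder(I,0,0,0,0,0))
s=camera("scene"); cv2.imwrite("pics/fin2.png",np.hstack([cv2.imread("pics/l6.png")[:,:400],cv2.resize(s,(400,300))[0:300] if 0 else cv2.copyMakeBorder(cv2.resize(camera("top"),(400,300)),0,100,0,0,0)]))
E
```

```text
t 13.45 feeder rel -0.0839 -0.0345 tip z 0.2469 open -0.00043090042450927654 F [-0.2  0.2 -0.3]
tool x yaw err deg -0.04475860761713972
```

View pics/fin2.png

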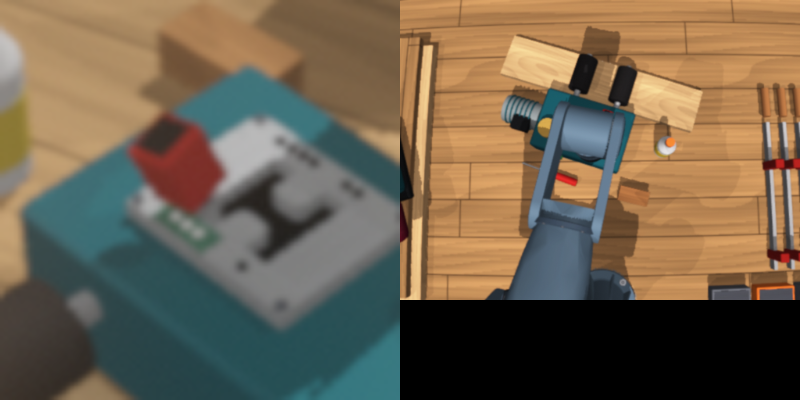

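The knob (178,165) has stayed home in the far right slot. The arm is clear and the loose things are where they were.

```bash
python3 -c "from bench import hand_in; print(hand_in())"
```

```text
the job is handed in; nothing more can be done
None
```

I pushed the lever into third with shut fingertips, without gripping it, and handed the job in at about 13.5 s. It went forward to the middle, right along the cross slot, then forward to the stop.

**Lever:** at the end of the last push the force rose to about 8 N, against about 2.8 N of friction, so I took that as the stop. After I let go, the knob stayed where the fully forward position should be (cross about 0.24, fore about 0.30 rad, judged by eye from the picture).

**Clear of everything:** the fingertips were about 60 mm above the knob and behind it, with the wrist force near zero. The bottle, offcut and screwdriver looked unmoved in the last top view; the arm partly covers the tin there, but its visible part is in place.

**Disagreements:** the model drawn over the scene camera's picture sat a few pixels off. The fingertip also went about 5 mm farther than calculated before the force reached 8 N. I put that down to pose error and give in the arm and fingers.

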